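# Fit the tension spring of a tile clamp

## Robot

A 6-joint arm with a two-finger parallel gripper is mounted at the origin on the work surface. World frame = base frame: x ahead of the robot, y to its left, z up, the work surface at z = 0. Lengths are in m, angles in rad, forces in N, time in s.
With the tool pointing down it reaches from about 0.375 to 0.9 m from the base axis. Payload 3.1 kg.
Tool frame: the origin (TCP) lies on the centre line of the jaws, within the pads' length; the fingertips stand 8 mm ahead of it and the grasp point (between the pads) lies 11 mm behind it; z points along the fingers, y is the line along which they close (so a half turn about z gives the same grasp; the last joint's range is limited). The gripper opens to 87 mm and grips with 3 to 60 N. Pads are 19 mm wide; open, the fingers measure 117 mm over their backs; the gripper's body (75 mm by 190 mm) begins 51 mm behind the grasp point.
Start: joints at [-1.379, 0.527, 1.433, -0, 1.181, -0.178], TCP at [0.226, -0.582, 0.231] pointing down, gripper open.
Joint ranges: [-3.08, 3.08], [-0.75, 2.2], [0.22, 2.44], [-1.43, 4.57], [0, 2.65], [-2.85, 2.85]. Speed limits (rad/s): [2.79, 2.79, 3.14, 3.14, 3.14, 3.14].

## Interface

Orientations are given as a unit quaternion [x, y, z, w].
In Python, from rig import robot gives the robot as it stands. The module is installed in compiled form; this text tells all that it offers.
- The arm moves only by the tool send_rows, never from a script. Its argument "increments" is one flat list of numbers, 7 for each row, row after row: the turn, a rotation vector about the world's x, y, z in rad, then the shift along the world's x, y, z in cm, then the opening, from 0 (shut) to 1 (fully open). A call has 1 to 20 rows; each row shifts and turns the commanded pose from where the row before left it; what a row does not reach is not made up. A row lasts 1/12 s, in which the tool goes at most 41.7 mm and 7.16 degrees, less where a joint would pass 70% of its speed; a pose out of reach is approached as far as the arm can. A call is refused whole if a number of a shift passes 4.17 or a number of a turn 0.125, either way. A call with a gripper value outside its range is refused whole. The fingers move at their own pace and stop on an object; "newtons" is the grip in N (left out, the last holds). Time passes only in rows, so rows that do not move let the fingers close. It gives the time, the measured TCP pose, the force, the opening and the grip force at its end, in the units of the state.
- robot.get_obs(): the state, without advancing time (a new reading comes with each control period).
- robot.camera(name): name is "scene" or "side" or "wrist"; returns a dict with "image" (400x640x3 uint8, red, green, blue), "range_z" (400x640 float32, m along the optical axis (not along the pixel's ray), 0 where there is no reading), "fx", "fy", "cx", "cy" (pixels), "R" (3x3) and "t" (3): a world point X has camera coordinates R X + t. Camera axes: x right, y down, z forward; pixel columns grow to the right and rows downward; lengths in m; the calibration is good to about 2 mm. A picture is of the moment at which its call begins.
- robot.hand_in(): hands the job in; it is judged then, once.
The state is a dict: "time": time; "q": joint angles; "joint_velocities": joint speeds; "joint_torque": joint torques, N m; "position": TCP position; "tool_rot": TCP orientation; "ft_force": force on the tool from outside, world axes, zero at the start; "moment": the same for the moment, N m; "grip_width": finger opening in m; "grip_force": force on a finger pad.
Only numpy, scipy, OpenCV 4.12 (cv2) and the standard library are available. Lean on these libraries where they do the work, as an engineer would, in place of code of your own. Each camera call takes 0.05 s, during which the arm holds its last target. There are 200 camera calls.

## Task

The clamp that holds the painted tile has lost its spring. Take the longer of the two springs from its wooden rest, put its hook down into the square hole of the clamp's plate, then stretch the spring and drop its ring over the clamp's post, both ends fully down, and let go.

Things in the scene. Friction and masses are not known exactly. Their poses are not given: they have to be found in the camera images.
- spring_grip (a point): Centre of the dark upright grip block of the longer of two springs, which lies level on a wooden rest (30 mm wide, 55 mm high). Block 24 mm long (x), 20 wide (y, grasp here), 45 tall. x runs along the spring from hook to ring, z up. Ring centre 35 mm along +x: opening 27, wire 7, outside 41 mm. Ring underside, block foot, hook shoulder and rest top: 22.5 mm below this point. About 170 g.
- spring_hook (a point): Lower tip of the long spring's hook: a pin of 8 mm diameter, straight down 40 mm from the hook's shoulder; unstretched 115 mm along -x and 62.5 mm below the grip block's centre. The spring does not bend; it stretches along x by up to 45 mm, pulling 1.8 N + 0.15 N per mm: grip it firmly. The spare on the other rest is alike but 45 mm shorter, too short to use.
- hole (a point): Centre of the square hole, 26 mm wide, at the top face of the fixed clamp's steel plate (60 x 60 x 10 mm, top 60 mm above the bench; free depth below the top 46 mm). x points from hole to post, z up. The hole goes through; the hook's shoulder comes to rest on the plate.
- post (a point): Foot, on its axis, of the clamp's upright steel post: 10 mm diameter, 16 mm high above this point, on a 50 x 50 mm steel block whose top is level with the hole plate's top. It stands 185 mm from the hole's centre along x, so the spring must be stretched. The level spring's ring clears the post's top while the hook's tip is less than 24 mm below the plate's top.

How it is judged:
On the way:
1. the hook's tip is in the hole, 6 mm or more below the plate's top, while the ring is still above the post (horizontal distance between spring_hook and hole below 0.016 m and z of spring_hook in the frame of hole below -0.006 m and z of spring_grip in the frame of post above 0.034 m), for 0.1 s.
At the end, for the whole second after the job is handed in: The long spring's hook stands in the square hole, its tip at least 25 mm below the plate's top; its ring is round the post and down to within about 10 mm of the post's foot; the spring is stretched (by some 8 mm or more), released and at rest (horizontal distance between spring_hook and hole below 0.016 m and z of spring_hook in the frame of hole below -0.025 m and x of spring_grip in the frame of post between -0.052 and -0.018 m and y of spring_grip in the frame of post between -0.016 and 0.016 m and z of spring_grip in the frame of post below 0.032 m and distance between spring_grip and spring_hook above 0.138 m and linear speed of spring below 0.03 m/s); the robot touches nothing.
It also fails if it takes over 40 s, if anything falls off the work surface, if the arm or the gripper's body presses on something with over 40 N, if the wrist force passes 120 N, or if a joint passes its speed limit or range.

## Working session

There is one attempt and no reset: what is moved stays moved. The work goes in short steps, Python scripts to look and compute and a tool call to move; the robot and the scene stay as the last step left them, time stands still between calls to the robot, and variables do not carry over. Pictures are saved under pics/ and viewed, at most 10 in all, crops included, and the job is handed in when it is done.

Besides the shell and the picture viewer there is one more tool, called after "Call:" in YAML: its name, and indented under it one key for each argument. send_rows: Moves the arm, as the interface text tells. Its arguments: {"type":"object","properties":{"increments":{"type":"array"},"newtons":{"type":"number"}},"required":["increments"]}

```bash
mkdir -p pics; cat > h.py <<'E'
import numpy as np, cv2
from rig import robot
def shot(n):
    c=robot.camera(n); return c
def save(c,f,crop=None,s=1):
    im=c["image"][:,:,::-1]
    if crop: a,b,d,e=crop; im=im[b:e,a:d]
    cv2.imwrite(f,cv2.resize(np.ascontiguousarray(im),None,fx=s,fy=s,interpolation=cv2.INTER_CUBIC))
def cloud(c):
    z=c["range_z"].astype(float); v,u=np.mgrid[:z.shape[0],:z.shape[1]]
    P=np.stack([(u-c["cx"])/c["fx"]*z,(v-c["cy"])/c["fy"]*z,z],-1)
    W=(P-c["t"])@np.array(c["R"]); W[z==0]=np.nan
    return W
E
python3 - <<'E'
from h import *
a=shot("scene");b=shot("side")
save(a,"pics/scene.png");save(b,"pics/side.png")
np.savez("c0.npz",scene=cloud(a),side=cloud(b),ims=a["image"],imd=b["image"])
o=robot.get_obs();print(o)
for c in(a,b):print(-np.array(c["R"]).T@c["t"],np.array(c["R"])[2])
E
```

```text
{'time': 0.1, 'q': array([-1.37850640e+00,  5.28357500e-01,  1.43375270e+00, -2.50626220e-05,
        1.18142531e+00, -1.78512690e-01]), 'joint_velocities': array([-0.00074552, -0.00353745, -0.00195269, -0.00062297, -0.00077752,
       -0.00148885]), 'joint_torque': array([ 1.75202069e-05, -4.40985346e+01, -1.77150714e+01,  6.35750033e-02,
        5.34232333e-02, -5.05066657e-05]), 'position': array([ 0.22636645, -0.58187904,  0.22968596]), 'tool_rot': array([ 9.82861009e-01,  1.84345580e-01, -1.82801599e-05, -9.71325043e-04]), 'ft_force': array([-0.07616788,  0.23135328, -0.50691946]), 'moment': array([-0.00669687, -0.0003237 , -0.02292894]), 'grip_force': 0.0, 'grip_width': 0.08713361674307081}
[ 1.10218528 -0.44635828  0.91241877] [-0.49393841  0.42109931 -0.76072348]
[ 0.52005636 -0.57519556  0.65251613] [ 0.02343455  0.72029199 -0.69327504]
```

View pics/scene.png

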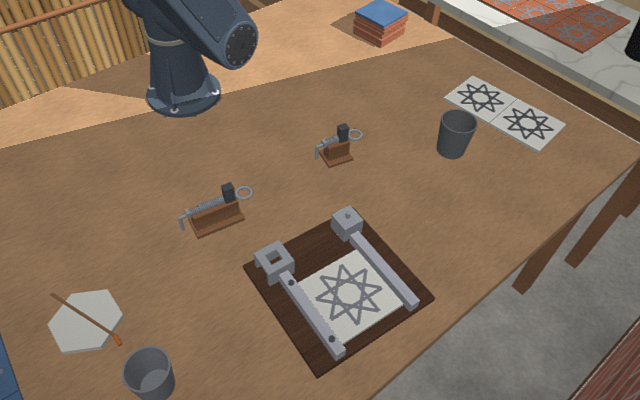

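View pics/side.png

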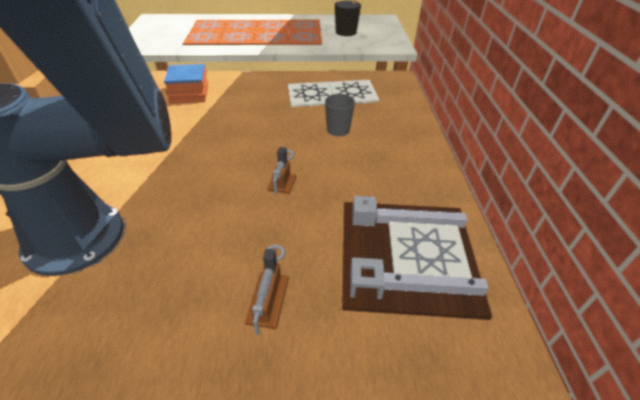

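The scene view shows the long spring with its grip at (228,192), ring at (244,192) and hook at (182,224). The hole is at (275,260) and the post at (347,215). In the side view the grip is at (269,258), the hole at (368,272) and the post at (365,203).

```bash
python3 - <<'E'
from h import *
d=np.load("c0.npz")
def reg(name,box,zl,zh):
    u0,v0,u1,v1=box;W=d[name][v0:v1,u0:u1].reshape(-1,3);m=(W[:,2]>zl)&(W[:,2]<zh);W=W[m]
    r=cv2.minAreaRect((W[:,:2]*1000).astype(np.float32)); print(name,box,len(W),"med",np.median(W,0).round(4),"rect",r, "zmax",W[:,2].max().round(4))
    return W
for n,b in(("scene",(210,172,262,215)),("side",(255,240,290,270))):
    reg(n,b,.088,.11)
for n,b in(("scene",(172,172,262,240)),("side",(245,240,290,335))): reg(n,b,.058,.085)
for n,b in(("scene",(250,236,297,275)),("side",(346,255,386,285))):reg(n,b,.054,.066)
for n,b in(("scene",(328,203,365,232)),("side",(350,192,380,225))):reg(n,b,.054,.064);reg(n,b,.068,.085)
s=d["ims"];t=d["imd"]
a=cv2.resize(s[165:285,165:375],None,fx=3.8,fy=3.8,interpolation=cv2.INTER_CUBIC)
cv2.imwrite("pics/s1.png",a[:,:,::-1])
E
```

```text
scene (210, 172, 262, 215) 121 med [ 0.4597 -0.1348  0.0994] rect ((455.96234130859375, -133.0764923095703), (24.704057693481445, 23.76664161682129), 79.40179443359375) zmax 0.1055
side (255, 240, 290, 270) 158 med [ 0.4527 -0.1395  0.0989] rect ((451.955322265625, -136.10186767578125), (24.460601806640625, 20.11602210998535), 81.1018295288086) zmax 0.1015
scene (172, 172, 262, 240) 560 med [ 0.4521 -0.1643  0.0678] rect ((456.04705810546875, -164.72998046875), (173.48313903808594, 38.96167755126953), 84.56680297851562) zmax 0.0849
side (245, 240, 290, 335) 668 med [ 0.4447 -0.1814  0.0693] rect ((452.1922302246094, -167.78445434570312), (172.59072875976562, 35.61928939819336), 83.45013427734375) zmax 0.0849
scene (250, 236, 297, 275) 690 med [ 0.6416 -0.1479  0.06  ] rect ((640.2175903320312, -146.6016082763672), (61.454078674316406, 62.93307113647461), 84.4461898803711) zmax 0.0645
side (346, 255, 386, 285) 697 med [ 0.6362 -0.1494  0.0596] rect ((636.6452026367188, -148.4928436279297), (62.37758255004883, 60.2253303527832), 84.7908706665039) zmax 0.0632
scene (328, 203, 365, 232) 449 med [0.6603 0.0342 0.0601] rect ((658.2255859375, 37.63964080810547), (52.609413146972656, 51.89985656738281), 85.13221740722656) zmax 0.0638
scene (328, 203, 365, 232) 21 med [0.658  0.0362 0.0754] rect ((658.5540161132812, 36.216552734375), (7.005340576171875, 8.69377326965332), 5.385819911956787) zmax 0.0793
side (350, 192, 380, 225) 354 med [0.6511 0.0304 0.0594] rect ((652.7632446289062, 35.3571662902832), (52.536842346191406, 50.246788024902344), 82.33136749267578) zmax 0.0623
side (350, 192, 380, 225) 20 med [0.6531 0.0323 0.0736] rect ((653.4578247070312, 33.82552719116211), (8.161927223205566, 7.427309989929199), 49.83369827270508) zmax 0.0772
```

View pics/s1.png

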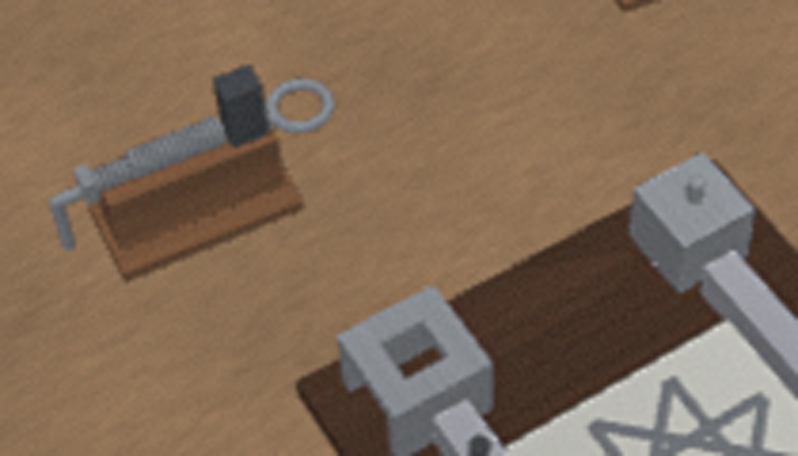

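Call:
send_rows:
  increments: [0, 0, 0.0786, 1.63, 3.19, 0, 1, 0, 0, 0.0786, 1.63, 3.19, 0, 1, 0, 0, 0.0786, 1.63, 3.19, 0, 1, 0, 0, 0.0786, 1.63, 3.19, 0, 1, 0, 0, 0.0786, 1.63, 3.19, 0, 1, 0, 0, 0.0786, 1.63, 3.19, 0, 1, 0, 0, 0.0786, 1.63, 3.19, 0, 1, 0, 0, 0.0786, 1.63, 3.19, 0, 1, 0, 0, 0.0786, 1.63, 3.19, 0, 1, 0, 0, 0.0786, 1.63, 3.19, 0, 1, 0, 0, 0.0786, 1.63, 3.19, 0, 1, 0, 0, 0.0786, 1.63, 3.19, 0, 1, 0, 0, 0.0786, 1.63, 3.19, 0, 1, 0, 0, 0.0786, 1.63, 3.19, 0, 1, 0, 0, 0, 0, 0, 0, 1, 0, 0, 0, 0, 0, 0, 1]
  newtons: 55

```text
time: 1.43
position: [0.4549, -0.1341, 0.2303]
tool_rot: [0.74, 0.672, -0.0, -0.0]
ft_force: [-0.0, -0.6, 0.8]
grip_width: 0.0871
grip_force: 0.0
```

```bash
python3 - <<'E'
from h import *
c=shot("wrist");W=cloud(c);save(c,"pics/w1.png")
np.savez("w1.npz",W=W)
o=robot.get_obs();print(o["position"],o["tool_rot"],o["time"]);R=np.array(c["R"]);print(-R.T@c["t"],R)
def r(zl,zh,x0,x1,y0,y1):
    m=(W[...,2]>zl)&(W[...,2]<zh)&(W[...,0]>x0)&(W[...,0]<x1)&(W[...,1]>y0)&(W[...,1]<y1)
    P=W[m];
    if len(P)>5: print(len(P),np.median(P,0),cv2.minAreaRect((P[:,:2]*1000).astype(np.float32)))
r(.092,.11,.4,.5,-.18,-.09);r(.058,.085,.4,.52,-.3,-.06)
E
```

```text
[ 0.45464869 -0.13541119  0.23035375] [ 7.40889104e-01  6.71627289e-01 -3.34262095e-04 -9.15153666e-05] 1.4833
[ 0.46254778 -0.06250577  0.38466421] [[ 9.95367957e-01 -9.61385991e-02 -2.72782456e-05]
 [-9.27050867e-02 -9.59894270e-01  2.64591682e-01]
 [-2.54636579e-02 -2.63363553e-01 -9.64360535e-01]]
532 [ 0.45425627 -0.13299978  0.10001891] ((454.1326599121094, -133.958251953125), (24.224462509155273, 19.98309898376465), 79.96077728271484)
1625 [ 0.44945993 -0.15518643  0.06706929] ((456.456787109375, -149.52865600585938), (140.28021240234375, 39.764244079589844), 86.27527618408203)
```

View pics/w1.png

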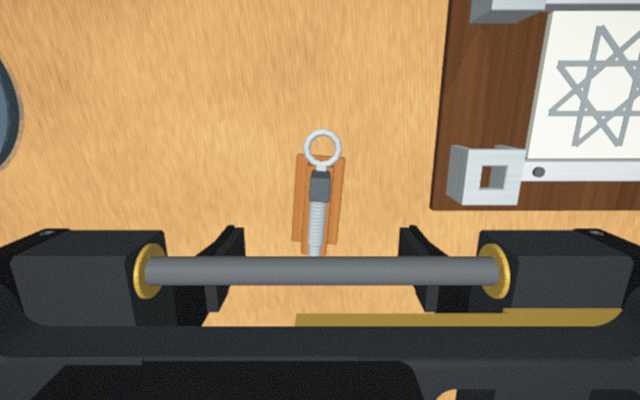

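The wrist view shows the grip block at (320,185) between the open jaws, ring at (322,148), and the clamp's plate at (490,175). I'll refine the spring's yaw.

```bash
python3 - <<'E'
import numpy as np,cv2
W=np.load("w1.npz")["W"]; d=np.load("c0.npz")
def sel(W,zl,zh,x0,x1,y0,y1):
    m=(W[...,2]>zl)&(W[...,2]<zh)&(W[...,0]>x0)&(W[...,0]<x1)&(W[...,1]>y0)&(W[...,1]<y1); return W[m]
for n,w in(("w",W),("scene",d["scene"]),("side",d["side"])):
    b=sel(w,.094,.11,.4,.5,-.18,-.09); bc=np.array(cv2.minAreaRect((b[:,:2]*1000).astype(np.float32))[0])
    r=sel(w,.05,.075,.4,.52,bc[1]/1000+.016,-.06)
    rc,rad=cv2.minEnclosingCircle((r[:,:2]*1000).astype(np.float32))
    co=sel(w,.068,.09,.4,.52,-.3,bc[1]/1000-.03)
    ys=co[:,1]; p=np.polyfit(ys,co[:,0],1)
    v=np.array(rc)-bc
    print(n,"block",bc,"ring",rc,rad,len(r),"yaw",np.degrees(np.arctan2(v[1],v[0])),np.hypot(*v),"coil yaw",np.degrees(np.arctan2(1,p[0])),len(co),"coil x at block",np.polyval(p,bc[1]/1000),"zmax",np.percentile(co[:,2],95))
    if n!="w":
        h=sel(w,.015,.05,.4,.5,bc[1]/1000-.135,bc[1]/1000-.1);print("hook",np.median(h,0),len(h))
P=sel(W,.054,.066,.6,.7,-.2,-.1);print(cv2.minAreaRect((P[:,:2]*1000).astype(np.float32)))
E
```

```text
w block [ 454.09423828 -134.00343323] ring (458.0190124511719, -101.28965759277344) 22.87958335876465 667 yaw 83.15874408022115 32.94836822312557 coil yaw 80.36366135880691 568 coil x at block 0.45377363698633216 zmax 0.07466881525726769
scene block [ 455.98950195 -133.00975037] ring (461.67083740234375, -98.80306243896484) 20.869281768798828 125 yaw 80.56991533246874 34.67528040893907 coil yaw 78.07189067738047 166 coil x at block 0.4593842683733445 zmax 0.07514860522793834
hook [ 0.43762717 -0.24758963  0.03470203] 35
side block [ 451.97131348 -135.99971008] ring (458.8297424316406, -100.16919708251953) 20.14093017578125 103 yaw 79.16391047076219 36.48100477796649 coil yaw 79.50565520307819 253 coil x at block 0.4529082638151902 zmax 0.07385779838122751
hook [ 0.43310927 -0.25172752  0.03440306] 42
((638.9481201171875, -148.08901977539062), (60.4140510559082, 61.96104049682617), 84.54505920410156)
```

Call:
send_rows:
  increments: [0, 0, -0.033, -0.03, 0.07, -2.0, 1, 0, 0, -0.033, -0.02, 0.07, -2.0, 1, 0, 0, 0, 0, 0, -2.5, 1, 0, 0, 0, 0, 0, -2.5, 1, 0, 0, 0, 0, 0, -2.5, 1, 0, 0, 0, 0, 0, -2.5, 1, 0, 0, 0, 0, 0, -1.0, 1, 0, 0, 0, 0, 0, -1.0, 1, 0, 0, 0, 0, 0, 0, 1, 0, 0, 0, 0, 0, 0, 0, 0, 0, 0, 0, 0, 0, 0, 0, 0, 0, 0, 0, 0, 0, 0, 0, 0, 0, 0, 0, 0, 0, 0, 0, 0, 0, 0, 0, 0, 0, 0, 0, 0, 0, 0, 0, 0, 0, 0, 0]
  newtons: 55

```text
validation failed for argument at $.in...
```

Call:
send_rows:
  increments: [0, 0, -0.033, -0.03, 0.07, -2.0, 1, 0, 0, -0.033, -0.02, 0.07, -2.0, 1, 0, 0, 0, 0, 0, -2.5, 1, 0, 0, 0, 0, 0, -2.5, 1, 0, 0, 0, 0, 0, -2.5, 1, 0, 0, 0, 0, 0, -2.5, 1, 0, 0, 0, 0, 0, -1.0, 1, 0, 0, 0, 0, 0, -1.0, 1, 0, 0, 0, 0, 0, 0, 1]
  newtons: 55

```text
time: 2.23
position: [0.4526, -0.1357, 0.0686]
tool_rot: [0.764, 0.645, -0.001, -0.002]
ft_force: [0.3, -0.2, 0.0]
grip_width: 0.087
grip_force: 0.0
```

Call:
send_rows:
  increments: [0, 0, 0, 0, 0, 0, 0, 0, 0, 0, 0, 0, 0, 0, 0, 0, 0, 0, 0, 0, 0, 0, 0, 0, 0, 0, 0, 0, 0, 0, 0, 0, 0, 0, 0, 0, 0, 0, 0, 0, 0, 0, 0, 0, 0, 0, 0, 0, 0, 0, 0, 0, 0, 0, 0, 0]
  newtons: 55

```text
time: 2.9
position: [0.4543, -0.1344, 0.0707]
tool_rot: [0.763, 0.646, 0.0, 0.0]
ft_force: [0.6, 0.9, 0.2]
grip_width: 0.0414
grip_force: 0.0
```

Call:
send_rows:
  increments: [0, 0, 0, 0, 0, 0, 0, 0, 0, 0, 0, 0, 0, 0, 0, 0, 0, 0, 0, 0, 0, 0, 0, 0, 0, 0, 0, 0, 0, 0, 0, 0, 0, 0, 0, 0, 0, 0, 0, 0, 0, 0, 0, 0, 0, 0, 0, 0, 0, 0, 0, 0, 0, 0, 0, 0]
  newtons: 55

```text
time: 3.57
position: [0.4539, -0.1343, 0.0705]
tool_rot: [0.763, 0.646, -0.0, -0.0]
ft_force: [-1.4, -0.0, 1.8]
grip_width: 0.0196
grip_force: 54.8
```

Call:
send_rows:
  increments: [0, 0, 0, 0, 0, 1.0, 0, 0, 0, 0, 0, 0, 2.0, 0, 0, 0, 0, 0, 0, 2.5, 0, 0, 0, 0, 0, 0, 2.5, 0, 0, 0, 0.009, 2.44, 1.26, 0, 0, 0, 0, 0.009, 2.44, 1.26, 0, 0, 0, 0, 0.009, 2.44, 1.26, 0, 0, 0, 0, 0.009, 2.44, 1.26, 0, 0, 0, 0, 0.009, 2.44, 1.26, 0, 0, 0, 0, 0.009, 2.44, 1.26, 0, 0, 0, 0, 0.009, 2.44, 1.26, 0, 0, 0, 0, 0.009, 2.44, 1.26, 0, 0, 0, 0, 0, 0, 0, 0, 0, 0, 0, 0, 0, 0, 0, 0, 0, 0, 0, 0, 0, 0, 0, 0, 0, 0, 0, 0, 0, 0, 0]

```text
validation failed for argument at $.in...
```

```bash
python3 - <<'E'
from h import *
c=shot("scene");e=shot("side");w=shot("wrist")
np.savez("c1.npz",scene=cloud(c),side=cloud(e),wrist=cloud(w))
A=np.vstack([cv2.resize(c["image"][160:300,230:400],(680,560))[:,:,::-1]]);B=cv2.resize(e["image"][130:310,280:440],(0,0),fx=3,fy=3)[:,:,::-1]
B=cv2.resize(B,(360,405))
out=np.zeros((560,800,3),np.uint8);out[:362,:440]=cv2.resize(A,(440,362));out[:405,440:]=B
cv2.imwrite("pics/c1.png",out)
o=robot.get_obs();print(o["position"],o["tool_rot"],o["grip_width"])
E
```

```text
[ 0.45393503 -0.1343081   0.07051488] [ 7.63140352e-01  6.46232693e-01 -1.13589800e-04 -3.11773099e-04] 0.019979419828569593
```

View pics/c1.png

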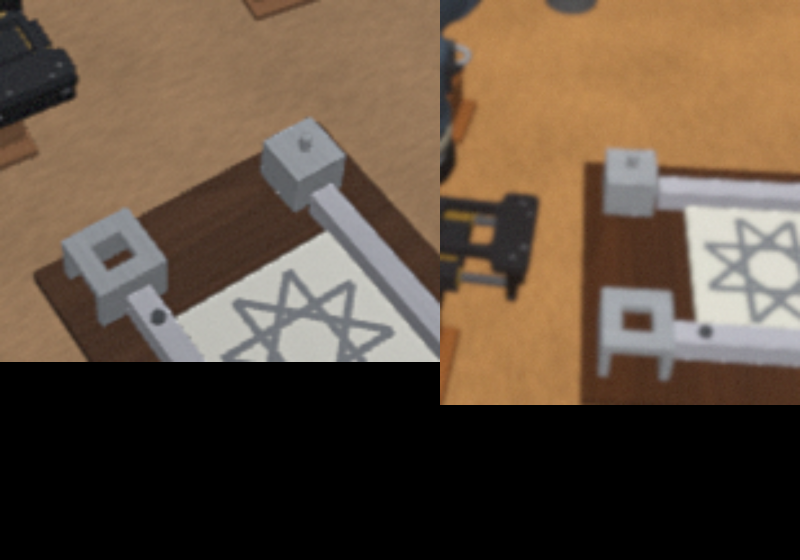

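The move was refused for a wrong count, so the arm had not moved. The picture shows the clear clamp, with the hole and post unobstructed. I'm resending it.

Call:
send_rows:
  increments: [0, 0, 0, 0, 0, 1.0, 0, 0, 0, 0, 0, 0, 2.0, 0, 0, 0, 0, 0, 0, 2.5, 0, 0, 0, 0, 0, 0, 2.5, 0, 0, 0, 0.009, 2.44, 1.26, 0, 0, 0, 0, 0.009, 2.44, 1.26, 0, 0, 0, 0, 0.009, 2.44, 1.26, 0, 0, 0, 0, 0.009, 2.44, 1.26, 0, 0, 0, 0, 0.009, 2.44, 1.26, 0, 0, 0, 0, 0.009, 2.44, 1.26, 0, 0, 0, 0, 0.009, 2.44, 1.26, 0, 0, 0, 0, 0.009, 2.44, 1.26, 0, 0, 0, 0, 0, 0, 0, 0, 0, 0, 0, 0, 0, 0, 0, 0, 0, 0, 0, 0, 0, 0, 0]

```text
time: 4.97
position: [0.6482, -0.0336, 0.1496]
tool_rot: [0.739, 0.673, -0.001, -0.001]
ft_force: [1.1, 0.3, -1.5]
grip_width: 0.02
grip_force: 54.9
```

```bash
python3 - <<'E'
from h import *
c=shot("scene");e=shot("side");w=shot("wrist")
np.savez("c1.npz",scene=cloud(c),side=cloud(e),wrist=cloud(w))
out=np.zeros((560,800,3),np.uint8);out[:362,:440]=cv2.resize(c["image"][160:300,230:400],(440,362))[:,:,::-1];out[:405,440:]=cv2.resize(e["image"][130:310,280:440],(360,405))[:,:,::-1]
out[405:,440:680]=cv2.resize(w["image"],(240,155))[:,:,::-1]
cv2.imwrite("pics/c2.png",out)
o=robot.get_obs();print(o["position"],o["tool_rot"],o["grip_width"],o["ft_force"])
E
```

```text
[ 0.64816109 -0.03424221  0.15029258] [ 7.39755889e-01  6.72874902e-01 -5.13209360e-04 -5.71729399e-04] 0.01980120202961184 [-0.1159281  -0.69966938 -1.02305591]
```

View pics/c2.png

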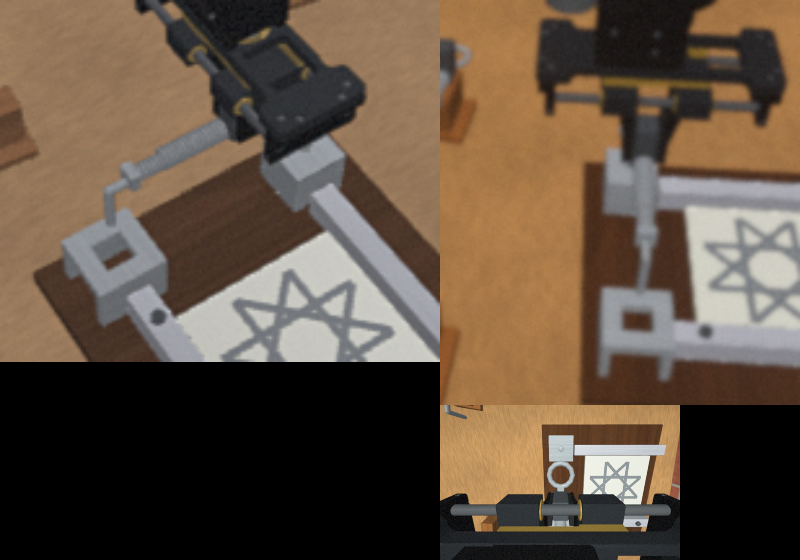

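The hook hangs just above the plate, seen at (110,215) left and (645,285) right. Next I measure pin against hole in each camera.

```bash
python3 - <<'E'
import numpy as np,cv2
d=np.load("c1.npz")
def sel(W,zl,zh,x0,x1,y0,y1):
    m=(W[...,2]>zl)&(W[...,2]<zh)&(W[...,0]>x0)&(W[...,0]<x1)&(W[...,1]>y0)&(W[...,1]<y1); return W[m]
cam={"scene":np.array([1.102,-.446]),"side":np.array([.520,-.575])}
hole={"scene":(.6402,-.1466),"side":(.6366,-.1485)}
for n in cam:
    h=sel(d[n],.098,.123,.59,.69,-.2,-.12); m=np.median(h[:,:2],0); u=m-cam[n];u/=np.linalg.norm(u)
    print(n,len(h),h.min(0),h.max(0),"pin",m+.003*u,"hole-pin",np.array(hole[n])-m-.003*u)
    s=sel(d[n],.12,.18,.59,.7,-.17,-.06)
    p=np.polyfit(s[:,1],s[:,0],1);print(" yaw",np.degrees(np.arctan2(1,p[0])),np.percentile(s[:,2],98), "tip z",sel(d[n],.075,.2,.59,.69,-.175,-.125)[:,2].min())
    t=s[s[:,1]<-.07];q=np.polyfit(t[:,1],t[:,2],1);print(" pitch",q[0])
w=d["wrist"]
P=sel(w,.068,.085,.64,.67,.02,.05);print("post",len(P),np.median(P,0))
P=sel(w,.054,.064,.625,.69,0.0,.07);print(cv2.minAreaRect((P[:,:2]*1000).astype(np.float32)))
b=sel(w,.13,.15,.6,.7,-.02,.05)
print("ring",len(b),cv2.minEnclosingCircle((b[:,:2]*1000).astype(np.float32)) if len(b) else 0)
E
```

```text
scene 31 [ 0.63636274 -0.15162196  0.09912243] [ 0.64271491 -0.14260737  0.12272293] pin [ 0.63862067 -0.1465906 ] hole-pin [ 1.57933361e-03 -9.40146085e-06]
 yaw 83.18496586731655 0.15508885949203577 tip z 0.09660117574906535
 pitch 0.1763520296260778
side 38 [ 0.63091609 -0.15430184  0.0998843 ] [ 0.63855709 -0.14774826  0.12212649] pin [ 0.63456437 -0.14916244] hole-pin [0.00203563 0.00066244]
 yaw 84.74071768214611 0.15363221233180532 tip z 0.09740856555820743
 pitch 0.1991820303835223
post 146 [0.6562374  0.03623023 0.07577958]
((656.278076171875, 36.27062225341797), (49.621177673339844, 50.08870315551758), 84.44676971435547)
ring 2485 ((651.9275512695312, 0.2781199812889099), 20.95904541015625)
```

Call:
send_rows:
  increments: [0, 0, 0, 0.12, 0, 0, 0, 0, 0, 0, 0, 0, -1.0, 0, 0, 0, 0, 0, 0, -1.0, 0, 0, 0, 0, 0, 0, -0.5, 0, 0, 0, 0, 0, 0, -0.6, 0, 0, 0, 0, 0, 0, -0.6, 0, 0, 0, 0, 0, 0, -0.6, 0, 0, 0, 0, 0, 0, -0.6, 0, 0, 0, 0, 0, 0, 0, 0, 0, 0, 0, 0, 0, 0, 0, 0, 0, 0, 0, 0, 0, 0]

```text
time: 6.03
position: [0.6509, -0.0337, 0.1017]
tool_rot: [0.739, 0.673, 0.0, 0.0]
ft_force: [-0.8, -0.1, -0.7]
grip_width: 0.0195
grip_force: 54.9
```

```bash
python3 - <<'E'
from h import *
c=shot("scene");e=shot("side");w=shot("wrist");W=cloud(w)
out=np.zeros((410,800,3),np.uint8);out[:362,:440]=cv2.resize(c["image"][160:300,230:400],(440,362))[:,:,::-1];out[:405,440:]=cv2.resize(e["image"][130:310,280:440],(360,405))[:,:,::-1]
cv2.imwrite("pics/c3.png",out)
m=(W[...,2]>.078)&(W[...,2]<.11)&(abs(W[...,0]-.65)<.05)&(W[...,1]>-.02)&(W[...,1]<.05);b=W[m]
print("ring",len(b),cv2.minEnclosingCircle((b[:,:2]*1000).astype(np.float32)),np.percentile(b[:,2],[10,50,90]))
o=robot.get_obs();print(o["position"],o["tool_rot"],o["grip_width"],o["ft_force"])
E
```

```text
ring 2490 ((652.5267333984375, 7.4117937088012695), 27.642147064208984) [0.09140216 0.09305611 0.09405908]
[ 0.65098064 -0.03376111  0.10205382] [7.39404029e-01 6.73261768e-01 3.02082368e-04 4.27495054e-04] 0.0198713432936955 [ 0.79854351  0.09310365 -1.96745433]
```

View pics/c3.png

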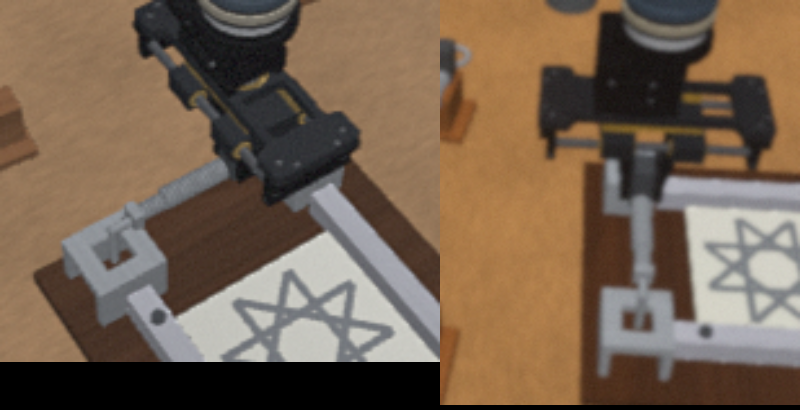

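The hook is in the hole, with its pin visible inside at (120,255) left and (640,310) right. The ring is about 10 mm above the post top. Next: stretch along the clamp's axis.

Call:
send_rows:
  increments: [0, 0, 0, 0.03, 0.5, 0, 0, 0, 0, 0, 0.03, 0.5, 0, 0, 0, 0, 0, 0.03, 0.5, 0, 0, 0, 0, 0, 0.03, 0.5, 0, 0, 0, 0, 0, 0.03, 0.5, 0, 0, 0, 0, 0, 0.03, 0.5, 0, 0, 0, 0, 0, 0.04, 0.5, 0, 0, 0, 0, 0, 0, 0, 0, 0, 0, 0, 0, 0, 0, 0, 0]

```text
time: 6.93
position: [0.6532, 0.0009, 0.1016]
tool_rot: [0.739, 0.674, -0.0, 0.001]
ft_force: [1.2, -6.1, -2.7]
grip_width: 0.0198
grip_force: 54.9
```

```bash
python3 - <<'E'
from h import *
w=shot("wrist");W=cloud(w);e=shot("side")
b=W[(W[...,2]>.08)&(W[...,2]<.1)&(abs(W[...,0]-.655)<.03)&(W[...,1]>.019)&(W[...,1]<.08)]
print("ring",len(b),cv2.minEnclosingCircle((b[:,:2]*1000).astype(np.float32)),np.percentile(b[:,2],[10,50,90]))
p=W[(W[...,2]>.066)&(W[...,2]<.079)&(abs(W[...,0]-.655)<.012)&(abs(W[...,1]-.036)<.012)];print("post",len(p),np.median(p,0))
out=np.zeros((410,800,3),np.uint8);out[:400,:440]=cv2.resize(w["image"][100:300,210:430],(440,400))[:,:,::-1];out[:405,440:]=cv2.resize(e["image"][130:310,280:440],(360,405))[:,:,::-1]
cv2.imwrite("pics/c4.png",out)
o=robot.get_obs();print(o["position"],o["tool_rot"],o["ft_force"],o["moment"])
E
```

```text
ring 2292 ((657.5250244140625, 35.7154541015625), 20.326934814453125) [0.09086196 0.09244057 0.09352336]
post 235 [0.6562928  0.03729613 0.07576866]
[6.53196406e-01 5.45621445e-04 1.01563003e-01] [ 7.39084426e-01  6.73612110e-01 -3.15516857e-04  9.14725092e-04] [ 0.5927515  -5.30472767 -1.9074087 ] [-1.01820693 -0.29714674  0.14149463]
```

View pics/c4.png

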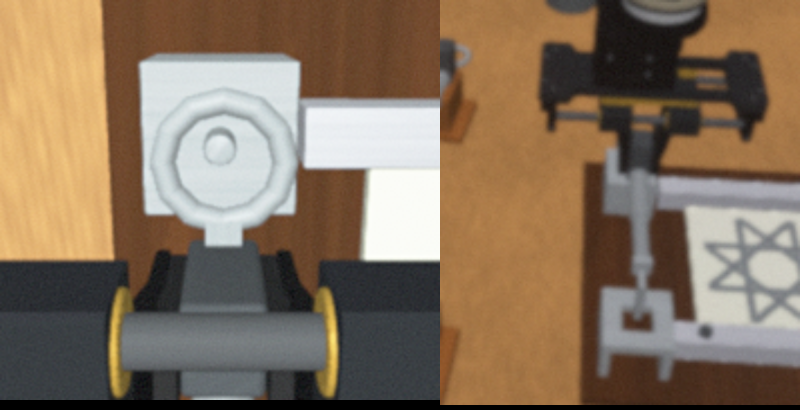

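The post top at (220,148) shows inside the ring, which is well centred on it. Lowering now.

Call:
send_rows:
  increments: [0, 0, 0, -0.1, 0.1, -0.3, 0, 0, 0, 0, 0, 0, -0.4, 0, 0, 0, 0, 0, 0, -0.4, 0, 0, 0, 0, 0, 0, -0.4, 0, 0, 0, 0, 0, 0, -0.4, 0, 0, 0, 0, 0, 0, -0.3, 0, 0, 0, 0, 0, 0, -0.2, 0, 0, 0, 0, 0, 0, 0, 0, 0, 0, 0, 0, 0, 0, 0]

```text
time: 7.78
position: [0.6524, 0.0011, 0.0784]
tool_rot: [0.739, 0.673, -0.0, 0.001]
ft_force: [0.1, -6.5, 0.4]
grip_width: 0.0196
grip_force: 54.9
```

Call:
send_rows:
  increments: [0, 0, 0, 0, 0, -0.1, 0, 0, 0, 0, 0, 0, -0.1, 0, 0, 0, 0, 0, 0, -0.1, 0, 0, 0, 0, 0, 0, 0, 0, 0, 0, 0, 0, 0, 0, 0]

```text
time: 8.2
position: [0.6525, 0.0009, 0.076]
tool_rot: [0.739, 0.673, -0.0, 0.001]
ft_force: [-0.4, -6.2, 3.4]
grip_width: 0.02
grip_force: 54.9
```

Call:
send_rows:
  increments: [0, 0, 0, 0, 0, 0, 0.5, 0, 0, 0, 0, 0, 0, 0.5, 0, 0, 0, 0, 0, 0, 0.5, 0, 0, 0, 0, 0, 0, 0.5, 0, 0, 0, 0, 0, 0, 0.5, 0, 0, 0, 0, 0, 0, 0.5]

```text
time: 8.7
position: [0.6516, 0.0028, 0.0744]
tool_rot: [0.739, 0.673, 0.0, -0.0]
ft_force: [0.2, 0.2, 0.7]
grip_width: 0.0424
grip_force: 0.0
```

Call:
send_rows:
  increments: [0, 0, 0, 0, 0, 1, 0.5, 0, 0, 0, 0, 0, 2, 0.5, 0, 0, 0, 0, 0, 3, 0.5, 0, 0, 0, 0, 0, 3, 0.5, 0, 0, 0, 0, 0, 3, 0.5, 0, 0, 0, -3, 0, 3, 0.5, 0, 0, 0, -4, 0, 0, 0.5, 0, 0, 0, -4, 0, 0, 0.5, 0, 0, 0, -4, 0, 0, 0.5, 0, 0, 0, 0, 0, 0, 0.5, 0, 0, 0, 0, 0, 0, 0.5]

```text
time: 9.62
position: [0.4991, 0.003, 0.2245]
tool_rot: [0.74, 0.673, -0.001, -0.001]
ft_force: [2.1, 0.1, 0.4]
grip_width: 0.0433
grip_force: 0.0
```

```bash
python3 - <<'E'
from h import *
c=shot("scene");e=shot("side");W=cloud(c)
out=np.zeros((410,800,3),np.uint8);out[:362,:440]=cv2.resize(c["image"][160:300,230:400],(440,362))[:,:,::-1];out[:405,440:]=cv2.resize(e["image"][130:310,280:440],(360,405))[:,:,::-1]
cv2.imwrite("pics/c5.png",out)
for n,W in(("scene",W),("side",cloud(e))):
    b=W[(W[...,2]>.092)&(W[...,2]<.12)&(abs(W[...,0]-.65)<.03)&(abs(W[...,1])<.04)]
    if len(b)>4: print(n,len(b),np.median(b,0),cv2.minAreaRect((b[:,:2]*1000).astype(np.float32)))
o=robot.get_obs();print(o["position"],o["grip_width"],o["time"])
E
```

```text
scene 139 [ 0.65616578 -0.00884016  0.10468831] ((653.8765258789062, -6.164381980895996), (26.407920837402344, 21.900604248046875), 88.07367706298828)
side 120 [ 0.64867022 -0.01366209  0.10365691] ((649.9075927734375, -7.832286834716797), (25.75661277770996, 20.06900405883789), 84.50995635986328)
[0.50399586 0.00200759 0.22522768] 0.04343339307310121 9.7167
```

View pics/c5.png

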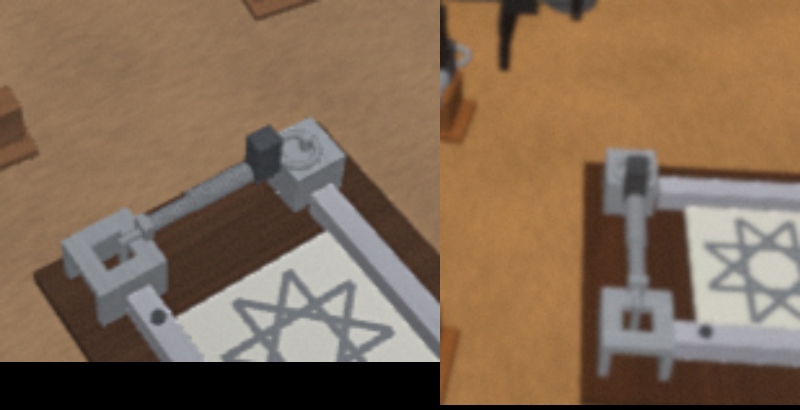

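The ring is round the post and down, at (300,148), and the hook stands in the hole. One quick numeric check that the hook end is down, then I hand in.

```bash
python3 - <<'E'
from h import *
for n in("scene","side"):
    W=cloud(shot(n))
    for y0 in(-.13,-.11,-.09,-.06,-.03):
        b=W[(abs(W[...,0]-.645)<.02)&(abs(W[...,1]-y0)<.006)&(W[...,2]>.064)]
        print(n,y0,len(b),np.percentile(b[:,2],90) if len(b) else 0)
E
```

```text
scene -0.13 19 0.0697851849962708
scene -0.11 39 0.07718163637056273
scene -0.09 38 0.07585702558336077
scene -0.06 47 0.080611204108852
scene -0.03 47 0.0803225024132369
side -0.13 39 0.07471036493191521
side -0.11 27 0.07516569353819275
side -0.09 31 0.07502566071678525
side -0.06 43 0.07949637905280045
side -0.03 37 0.07923962702889734
```

```bash
python3 -c "
from rig import robot
print(robot.hand_in())"
```

```text
the job is handed in; nothing more can be done
None
```

I handed the job in at about 10 s, but the rig gave no verdict. The camera checks show the long spring's hook down in the hole, its ring down round the post, the spring level and stretched, and the gripper clear.

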